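Rack the glaze test tiles and lock the gate

TASK

Put every glaze test tile lying on the bench away in the tile rack: flip the cam lever to free the comb gate, slide the gate open, slide each tile flat into a bay of its own until it is fully home, then slide the gate shut in front of the tiles and flip the lever back to lock it. Two of the five bays are clogged deep inside with old glaze, which cannot be seen from outside: a tile that stops short there has to come out again and go into another bay. Leave the two tubs and the glaze jar where they are.

Things in the scene. Friction and masses are not known exactly. Their poses are not given: they have to be found in the camera images.
- tile_1: white ceramic test tile, a flat slab 80 x 45 x 10 mm lying flat on the bench, to the right of the rack at the start; two or three of the four tiles are present. Origin: centre of its underside; x along its 80 mm, y along its 45 mm, z up
- tile_2: white ceramic test tile, a flat slab 80 x 45 x 10 mm lying flat on the bench, to the right of the rack at the start; two or three of the four tiles are present. Origin: centre of its underside; x along its 80 mm, y along its 45 mm, z up
- tile_3: white ceramic test tile, a flat slab 80 x 45 x 10 mm lying flat on the bench, to the right of the rack at the start; two or three of the four tiles are present. Origin: centre of its underside; x along its 80 mm, y along its 45 mm, z up
- tile_4: white ceramic test tile, a flat slab 80 x 45 x 10 mm lying flat on the bench, to the right of the rack at the start; two or three of the four tiles are present. Origin: centre of its underside; x along its 80 mm, y along its 45 mm, z up
- rack: plywood tile rack fixed to the bench. Origin: middle of the cover's front edge, on the bench; x into the rack, y left, z up. Five bays 48 wide, 14 high, floored by the bench; 16 mm partitions with round noses 8 mm out. Cover x = 0 to 96, top z = 20. Fully home, a tile's centre is at x = 34 mm, its near end 6 mm out, just inside the gate's teeth; a clog stops it 34 mm or more short
- bay_1 (a point): middle of the mouth of bay 1 (bay 1 is the rightmost seen from the robot), at the front edge of the cover, on the bench; axes as the rack's
- bay_2 (a point): middle of the mouth of bay 2 (bay 1 is the rightmost seen from the robot), at the front edge of the cover, on the bench; axes as the rack's
- bay_3 (a point): middle of the mouth of bay 3 (bay 1 is the rightmost seen from the robot), at the front edge of the cover, on the bench; axes as the rack's
- bay_4 (a point): middle of the mouth of bay 4 (bay 1 is the rightmost seen from the robot), at the front edge of the cover, on the bench; axes as the rack's
- bay_5 (a point): middle of the mouth of bay 5 (bay 1 is the rightmost seen from the robot), at the front edge of the cover, on the bench; axes as the rack's
- gate (a joint): slide of the comb gate, m: 0 shut, 0.032 fully open, moving to the rack's +y; about 2 N. Aluminium bar on the cover (x = 12 to 36 mm, top z = 32) with five teeth 16 mm wide, reaching forward at z = 24 to 30 and hanging before the mouths (x = -10 to -16, down to z = 6). Shut, a tooth stands before the middle of each bay; open, before the partitions, leaving 48 mm clear
- gate_knob (a point): top centre of the gate's black upright post, 14 mm thick, rising from the bar at 32 mm to 58 mm above the bench; moves with the gate
- lever (a joint): angle of the black cam lever, rad: 0 locked (it points to the rack's -x, at the robot), grows to 1.4 free as it swings level, clockwise from above, towards the rack's +y. Stays where left; about 2 N at the tip. Locked, its cam stands at the left end of the gate bar and stops it opening; it cannot be locked unless the gate is shut
- lever_tip (a point): top of the lever 60 mm out from its pivot (15 mm short of its end); the lever is a bar 14 mm wide, 36 to 50 mm above the bench; moves with the lever
- lever_pivot (a point): on the lever's upright pivot axis, 50 mm above the bench, at (56, 160.5) mm in the rack's frame
- tub_small: white lidded plastic tub, 46 mm across, 45 mm tall, standing beside the tiles; not to be moved. Origin: centre of its underside
- tub_tall: white lidded plastic tub, 72 mm across, 75 mm tall, at the left; not to be moved. Origin: centre of its underside
- glaze_jar: glass jar with a black cap, 70 mm across, 90 mm tall, at the left; not to be moved. Origin: centre of its underside
Mind the look-alikes: they are no part of the job. What is shaped like the tile_3 but blue or pink is not meant. What is shaped like the tile_2 but black or green is not meant.

How it is judged:
By the outcome, as a careful person would: the job done as asked, in the order asked, and still so for the second after the job is handed in, with the robot touching nothing.
Of tile_1, tile_2, tile_3, tile_4 only 2 to 3 are there at a start; the rules pass over those that are not, and their reading is None.
At some moment in a run one of tile_1, tile_2, tile_3, tile_4 may be knocked a few centimetres aside while the robot is not near it.
Once in a run the grip may slacken for a moment while it holds something.
It also fails if it takes over 210 s, if anything falls off the work surface, if the arm or the gripper's body presses on something with over 40 N, if the wrist force passes 120 N, or if a joint passes its speed limit or range.

ROBOT

A 6-joint arm with a two-finger parallel gripper is mounted at the origin on the work surface. World frame = base frame: x ahead of the robot, y to its left, z up, the work surface at z = 0. Lengths are in m, angles in rad, forces in N, time in s.
With the tool pointing down it reaches from about 0.35 to 0.975 m from the base axis. Payload 4.9 kg.
Tool frame: the origin (TCP) lies midway between the tips of the shut fingers; the grasp point (between the pads) lies 19 mm behind it (env.grip_depth is the distance from the TCP to the grasp point, in m); z points along the fingers, y is the line along which they close (so a half turn about z gives the same grasp; the last joint's range is limited). The gripper opens to 85 mm and grips with 20 to 120 N. Pads are 22 mm wide; open, the fingers measure 114 mm over their backs; the gripper's body (76 mm by 85 mm) begins 54 mm behind the grasp point. The pads swing forward as they close: fully open they stand 13 mm farther back than shut.
Start: joints at [1.03, 0.053, 1.613, -0, 1.476, -0.119], TCP at [0.256, 0.57, 0.231] pointing down, gripper open.
Joint ranges: [-3.01, 3.01], [-1.01, 2.22], [0.06, 2.58], [-1.02, 4.17], [0.09, 2.62], [-3.14, 3.14]. Speed limits (rad/s): [2.57, 2.57, 3.14, 3.14, 3.14, 3.14].

INTERFACE

Orientations are given as a 3x3 rotation matrix whose columns are the frame's x, y, z axes.
In Python, from plant import read_state, imaging, order, nets, env gives the robot as it stands.
- The arm moves only by the shell command python3 -m creep 'ROWS' [OPENING] [FORCE]. ROWS is JSON, a list of rows, each an object with "linear": the shift along the tool's x, y, z each as a share of 0.3 m, from -1 to 1, a list of three; "twist": the turn about the tool's z as a share of 60 degrees, from -1 to 1. A call has 1 to 20 rows; each row is the pose to reach, as a shift and turn from the pose commanded when the call began, along the tool's axes at that moment; what a row does not reach only later rows make up. A row lasts 1/12 s, in which the tool goes at most 41.7 mm and 7.16 degrees, less where a joint would pass 70% of its speed; a pose out of reach is approached as far as the arm can. A call with a number of a shift or a turn outside -1 to 1 is refused whole. A call with a gripper value outside its range is refused whole. OPENING is the opening, from -1 (shut) to 1 (fully open), set as the call begins (- or left out, the last holds). The fingers move at their own pace and stop on an object; FORCE is the grip in N (left out, the last holds). Time passes only in rows, so rows that repeat a pose let the fingers close. It gives the time, the measured TCP pose, the force, the opening and the grip force at its end, in the units of the state.
- read_state(): the state, without advancing time (a new reading comes with each control period).
- imaging.capture(name): name is "scene" or "top" or "wrist"; returns the picture (384x512x3 uint8, blue, green, red); there is no depth.
- imaging.camera_params(name): a dict with "K" (3x3 intrinsics, pixels), "extrinsics" (4x4, takes a point from camera to world coordinates); the wrist camera has in their place "T_tool_cam" (4x4, takes a point from camera to tool coordinates, whose origin is the TCP and whose axes are the flange's). Camera axes: x right, y down, z forward; pixel columns grow to the right and rows downward; lengths in m; the calibration is good to about 2 mm. A picture is of the moment at which its call begins: read the wrist's pose just before it. camera_params takes no time and is no camera call.
- order.hand_in(): hands the job in; it is judged then, once.
Trained networks look in the newest picture that a camera, given by its name, has taken for a name from the list of things; names that differ only in an ending like _2 or _b are one class to them, and where a whole thing is asked for, a point or a joint stands for the part that bears it (a point fixed in the world has none). Each returns a list of dicts, best first, with "score" (0 to 1); they miss things now and then, are a little off and sometimes report something else, mostly with a low value. They report only what shows in the picture. A call takes as long as a camera call. They do not tell look-alikes from the thing itself.
- nets.look_for(camera, name): "centre" ([column, row] as shares, 0 to 1, of the picture: columns of its width, rows of its height, amid what is visible of it).
- nets.regions_of(camera, name): "mask" (384x512 bool, what is visible of it) and "centre" ([column, row] as shares, 0 to 1, of the picture: columns of its width, rows of its height, amid what is visible of it).
The state is a dict: "clock": time; "qpos": joint angles; "qvel": joint speeds; "joint_efforts": joint torques, N m; "tool_pos": TCP position; "ee_rot": TCP orientation; "contact_force": force on the tool from outside, world axes, zero at the start; "ft_torque": the same for the moment, N m; "width": opening from 0.0 (shut) to 1.0 (fully open); "grip_force": force on a finger pad.
Only numpy, scipy, OpenCV 4.12 (cv2) and the standard library are available. Lean on these libraries where they do the work, as an engineer would, in place of code of your own. Each camera call takes 0.05 s, during which the arm holds its last target. There are 200 camera calls.

## Working session

There is one attempt and no reset: what is moved stays moved. The work goes in short steps, Python scripts to look and compute and a shell command to move; the robot and the scene stay as the last step left them, time stands still between calls to the robot, and variables do not carry over. Pictures are saved under pics/ and viewed, at most 19 in all, crops included, and the job is handed in when it is done.

```bash
ls; mkdir -p pics; python3 - <<'E'
from plant import read_state, imaging, order, nets, env
import cv2,numpy as np
s=read_state();print({k:np.round(v,3).tolist() for k,v in s.items()}, env.grip_depth)
for c in("scene","top"):
    im=imaging.capture(c);cv2.imwrite(f"pics/{c}0.png",im)
    p=imaging.camera_params(c);print(c,np.round(p["K"],1).tolist(),np.round(p["extrinsics"],3).tolist())
    for n in("tile_1","rack","gate_knob","lever_tip","tub_small","tub_tall","glaze_jar"):
        print(n,[(np.round(np.array(d["centre"])*[512,384],1).tolist(),round(d["score"],2)) for d in nets.look_for(c,n)])
print(np.round(imaging.camera_params("wrist")["T_tool_cam"],3).tolist(),np.round(imaging.camera_params("wrist")["K"],1).tolist())
E
```

```text
pics
{'clock': 0.0, 'qpos': [1.03, 0.053, 1.614, 0.0, 1.476, -0.119], 'qvel': [0.0, -0.001, -0.001, -0.001, 0.002, -0.002], 'joint_efforts': [-0.0, -39.369, -37.017, 0.0, 0.007, -0.0], 'tool_pos': [0.256, 0.57, 0.23], 'ee_rot': [[-0.912, 0.409, -0.001], [0.409, 0.912, -0.002], [0.0, -0.002, -1.0]], 'contact_force': [0.109, 0.317, -0.106], 'ft_torque': [-0.013, 0.02, -0.012], 'grip_force': 0.0, 'width': 0.998} 0.0187
scene [[356.0, 0.0, 255.4], [0.0, 356.0, 194.8], [0.0, 0.0, 1.0]] [[0.624, 0.53, -0.574, 1.174], [0.781, -0.437, 0.446, -0.507], [-0.014, -0.727, -0.686, 0.822], [0.0, 0.0, 0.0, 1.0]]
tile_1 [([208.6, 250.3], 0.85), ([214.3, 318.4], 0.85), ([189.3, 193.5], 0.79), ([185.0, 287.7], 0.76), ([165.7, 249.6], 0.65), ([186.5, 218.7], 0.5)]
rack [([281.0, 210.4], 0.67)]
gate_knob [([270.6, 199.5], 0.57)]
lever_tip [([312.1, 176.3], 0.59)]
tub_small [([125.2, 275.5], 0.56)]
tub_tall [([309.4, 135.9], 0.84), ([276.2, 211.9], 0.73)]
glaze_jar [([338.5, 143.7], 0.61), ([124.9, 277.4], 0.48)]
top [[381.5, 0.0, 260.3], [0.0, 381.5, 195.7], [0.0, 0.0, 1.0]] [[0.015, -0.983, 0.181, 0.384], [-1.0, -0.017, -0.009, -0.016], [0.012, -0.18, -0.984, 1.008], [0.0, 0.0, 0.0, 1.0]]
tile_1 [([374.0, 222.6], 0.85), ([376.6, 168.4], 0.72), ([333.7, 242.0], 0.68), ([366.9, 125.8], 0.62), ([332.8, 190.1], 0.59), ([229.7, 182.6], 0.39)]
rack [([225.7, 179.9], 0.57)]
gate_knob [([234.0, 193.7], 0.55), ([231.5, 183.3], 0.51)]
lever_tip []
tub_small [([425.1, 210.5], 0.86)]
tub_tall [([112.0, 247.0], 0.73)]
glaze_jar [([87.3, 215.0], 0.9)]
[[-0.0, -0.945, -0.327, 0.085], [1.0, -0.0, -0.0, 0.0], [0.0, -0.327, 0.945, -0.142], [0.0, 0.0, 0.0, 1.0]] [[320.8, 0.0, 256.2], [0.0, 320.8, 192.0], [0.0, 0.0, 1.0]]
```

View pics/scene0.png

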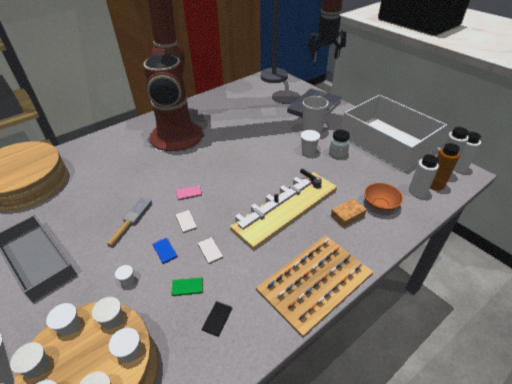

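View pics/top0.png

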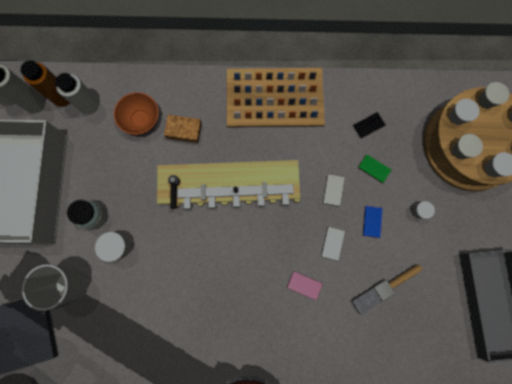

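Top view: the white tiles are at (334,190) and (333,243). The look-alikes are pink (305,286), blue (373,221), green (375,168) and black (369,125). The rack is at (228,184), with the knob at (236,190) and the lever at (174,192), pointing at the robot (locked). The white ones fit the description, so I'll check them in a close crop and measure.

```bash
cat > h.py <<'E'
from plant import read_state, imaging, order, nets, env
import cv2,numpy as np
def pose(cam,s=None):
    p=imaging.camera_params(cam)
    if cam!="wrist": return p["K"],p["extrinsics"]
    s=s or read_state(); T=np.eye(4);T[:3,:3]=s["ee_rot"];T[:3,3]=s["tool_pos"]
    return p["K"],T@p["T_tool_cam"]
def unproj(uv,z,K,E):
    uv=np.atleast_2d(uv).astype(float);d=np.c_[uv,np.ones(len(uv))]@np.linalg.inv(K).T@np.array(E)[:3,:3].T
    o=np.array(E)[:3,3];return (o+d*((z-o[2])/d[:,2])[:,None])[:,:2]
def proj(P,K,E):
    P=np.atleast_2d(P);q=(P-np.array(E)[:3,3])@np.array(E)[:3,:3]@np.array(K).T;return q[:,:2]/q[:,2:]
def rects(mask,z,K,E,amin=100,amax=1e9):
    "metric min-area rects of blobs: centre, (long,short), angle of long axis deg"
    out=[]
    for c in cv2.findContours(mask.astype(np.uint8),cv2.RETR_EXTERNAL,cv2.CHAIN_APPROX_NONE)[0]:
        if not amin<=cv2.contourArea(c)<=amax: continue
        w=unproj(c[:,0],z,K,E);(x,y),(a,b),t=cv2.minAreaRect((w*1000).astype(np.float32))
        if a<b:a,b,t=b,a,t+90
        m=cv2.moments(c);out.append((np.round([x,y],1),np.round([a,b],1),round((t+90)%180-90,1),np.round([m["m10"]/m["m00"],m["m01"]/m["m00"]],1)))
    return out
E
python3 - <<'E'
from h import *
for cam in("top","scene"):
    im=imaging.capture(cam);K,E=pose(cam);h=cv2.cvtColor(im,cv2.COLOR_BGR2HSV)
    w=(h[...,1]<40)&(h[...,2]>160)
    print(cam,"white");[print(r) for r in rects(w,.01,K,E,60,1500)]
    y=(h[...,0]>18)&(h[...,0]<35)&(h[...,1]>70)&(h[...,2]>120)
    y=cv2.morphologyEx(y.astype(np.uint8),cv2.MORPH_CLOSE,np.ones((9,9)))
    print("yellow");[print(r) for r in rects(y,.02,K,E,1500,20000)]
    if cam=="top":
        cv2.imwrite("pics/crop1.png",cv2.resize(im[140:290,150:390],None,fx=3.3,fy=3.3,interpolation=cv2.INTER_CUBIC))
E
```

```text
top white
yellow
(array([600.2,  60.9]), array([375.4, 110.2]), -86.7, array([226.2, 177.6]))
scene white
(array([ 725.5, -604.5]), array([63.2, 22.5]), 51.1, array([ 95.8, 378.3]))
(array([ 904.8, -370.5]), array([115.6,  49.5]), 35.5, array([231.5, 374. ]))
(array([ 906.7, -305.3]), array([59.8, 55.5]), 41.6, array([257.5, 358.7]))
(array([ 581.3, -712.3]), array([69.3, 67.1]), 18.4, array([ 25.9, 357. ]))
(array([ 883.2, -305.9]), array([48.3, 21.4]), -70.2, array([251.1, 345.9]))
(array([ 688.2, -525.5]), array([67.1, 66. ]), 51.0, array([123.5, 341.9]))
(array([ 855.1, -215.5]), array([41.6, 24.6]), -0.3, array([271.8, 315.3]))
(array([ 525.8, -618.8]), array([70. , 68.9]), 50.9, array([ 60.4, 315.3]))
(array([ 578.6, -524.3]), array([71.8, 68.9]), -5.1, array([105.9, 308.4]))
(array([ 607.9, -399.8]), array([44.3, 42.6]), 61.9, array([159.3, 287.3]))
(array([ 595.9, -217.1]), array([111.3,  57.9]), -5.2, array([210.4, 249.1]))
(array([ 467.7, -410.8]), array([174.5, 144.1]), 64.7, array([129.5, 258.9]))
(array([ 440.8, -282.8]), array([72.2, 47.9]), -68.0, array([164.2, 230.7]))
(array([ 389.3, -202.4]), array([178.2, 161.7]), 27.9, array([178.9, 213.1]))
(array([ 237.2, -203.5]), array([90.6, 75. ]), 38.1, array([160.8, 185. ]))
(array([ 5.069e+02, -4.000e-01]), array([224.6, 151.6]), -29.0, array([254.9, 198.9]))
(array([508.2, 132. ]), array([151.6, 120.4]), -86.8, array([290.6, 186.7]))
(array([359.1, 409.5]), array([77. , 71.4]), 50.1, array([309.8, 135. ]))
(array([546.8, 703.4]), array([241.7, 113.3]), 0.7, array([394.6, 132.9]))
yellow
(array([604. ,  59.7]), array([377.2, 107.8]), -86.9, array([284.8, 210.5]))
```

View pics/crop1.png

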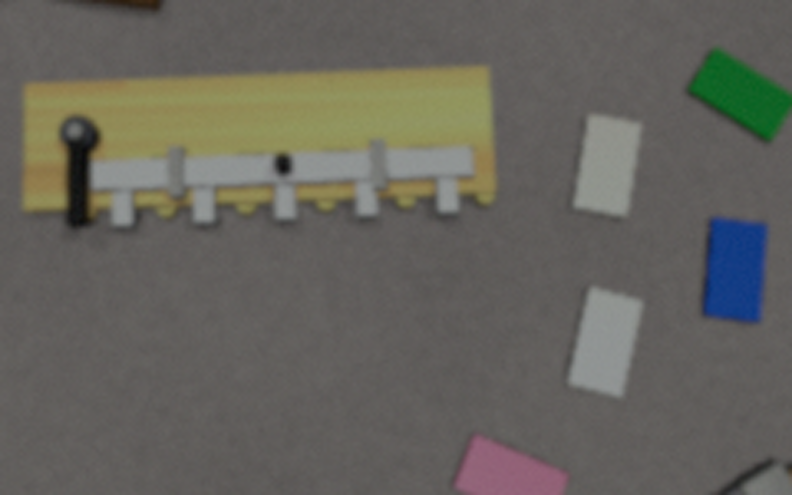

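The crop confirms the choice: two white tiles, at crop (608,165) and (606,342). The blue, green and pink ones are look-alikes. I'm moving the wrist camera over the rack.

```bash
python3 -m creep '[{"linear":[-0.2,-0.15,0],"twist":0},{"linear":[-0.4,-0.3,0],"twist":0},{"linear":[-0.76,-0.59,-0.03],"twist":0},{"linear":[-0.76,-0.59,-0.03],"twist":0},{"linear":[-0.76,-0.59,-0.03],"twist":0},{"linear":[-0.76,-0.59,-0.03],"twist":0},{"linear":[-0.76,-0.59,-0.03],"twist":0},{"linear":[-0.76,-0.59,-0.03],"twist":0}]' -1 30
python3 -m creep '[{"linear":[-0.4,-0.3,0],"twist":-0.1},{"linear":[-0.76,-0.59,-0.03],"twist":-0.3},{"linear":[-0.76,-0.59,-0.03],"twist":-0.458},{"linear":[-0.76,-0.59,-0.03],"twist":-0.458},{"linear":[-0.76,-0.59,-0.03],"twist":-0.458},{"linear":[-0.76,-0.59,-0.03],"twist":-0.458},{"linear":[-0.76,-0.59,-0.03],"twist":-0.458},{"linear":[-0.76,-0.59,-0.03],"twist":-0.458},{"linear":[-0.76,-0.59,-0.03],"twist":-0.458},{"linear":[-0.76,-0.59,-0.03],"twist":-0.458}]'
python3 - <<'E'
from h import *
s=read_state();print(np.round(s["tool_pos"],3),np.degrees(np.arctan2(s["ee_rot"][1][0],s["ee_rot"][0][0])))
im=imaging.capture("wrist");K,E=pose("wrist",s)
v=im.copy()
R=np.radians(3.3);c,sn=np.cos(R),np.sin(R);o=np.array([.5564,.0388])
P=lambda x,y,z:[*(o+[c*x-sn*y,sn*x+c*y]),z]
pts=[P(0,-.168,.02),P(0.096,-.168,.02),P(.096,.207,.02),P(0,0.207,.02)]+[P(-.016,k*.064,.03) for k in range(-2,3)]+[P(-.004,.1605,.05),P(.056,.1605,.05),P(.024,0,.058)]
for q in proj(np.array(pts),K,E): cv2.circle(v,tuple(int(a) for a in q.round()),2,(0,0,255),1)
cv2.imwrite("pics/w1raw.png",im);cv2.imwrite("pics/w1.png",cv2.resize(v,(800,600)))
E
```

```text
clock: 1.57
tool_pos: [0.3943, 0.3106, 0.241]
ee_rot: [[-0.909, 0.416, 0.003], [0.416, 0.909, -0.002], [-0.003, -0.0, -1.0]]
contact_force: [0.4, -0.5, -0.3]
width: 0.001
grip_force: 0.0
clock: 2.4
tool_pos: [0.5269, 0.0606, 0.2492]
ee_rot: [[-0.998, -0.056, -0.001], [-0.056, 0.998, 0.001], [0.001, 0.001, -1.0]]
contact_force: [-0.1, -0.4, 0.3]
width: -0.002
grip_force: 0.0
[0.527 0.061 0.249] -176.7632013248933
```

View pics/w1.png

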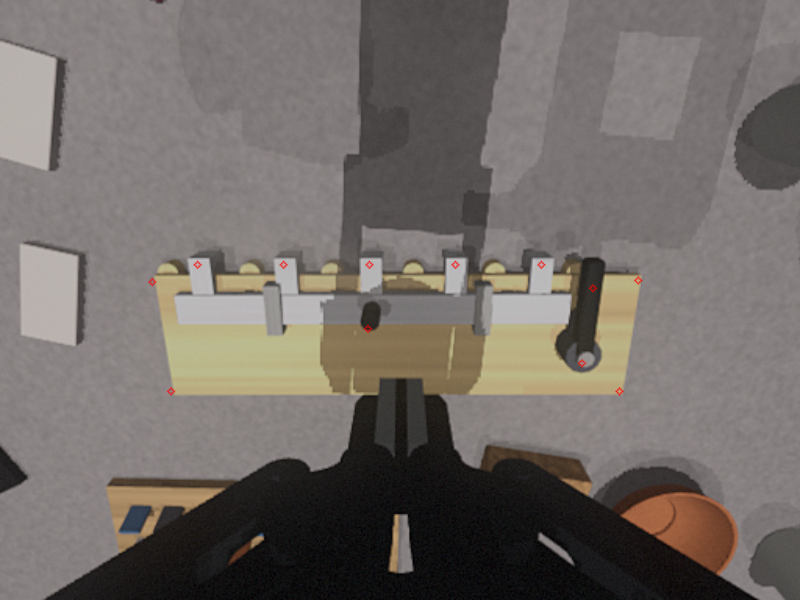

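The rack fits the prediction with the cover's front about 5 mm nearer. The teeth are at rows ~258–290 in the view, the knob at (371,315), the lever pointing up at (592,290), and the white tiles at left. I'll refine the rack pose by rectifying the picture.

```bash
python3 - <<'E'
from h import *
im=cv2.imread("pics/w1raw.png");K,E=pose("wrist")
R=np.radians(3.3);c,sn=np.cos(R),np.sin(R);o=np.array([.5509,.0400])
def rect(z,x0,x1,y0,y1,st=.0005):
    X,Y=np.meshgrid(np.arange(x0,x1,st),np.arange(y0,y1,st),indexing="ij")
    P=np.stack([o[0]+c*X-sn*Y,o[1]+sn*X+c*Y,0*X+z],-1).reshape(-1,3)
    q=proj(P,K,E).reshape(*X.shape,2).astype(np.float32)
    return cv2.remap(im,q[...,0],q[...,1],cv2.INTER_LINEAR).astype(float)
def edges(p,x0,n=2):
    g=np.gradient(cv2.GaussianBlur(p.reshape(-1,1),(1,5),1).ravel());i=np.argsort(-abs(g));out=[]
    for k in i:
        if all(abs(k-m)>8 for m,_ in out): out.append((k,g[k]))
        if len(out)==n:break
    return sorted((round((x0+k*.0005)*1000,1),round(v,1)) for k,v in out)
# teeth along y at z=.03 at x=-.013..-.006
r=rect(.03,-.013,-.006,-.15,.15);print("teeth",edges(r[...,0].mean(0),-.15,10))
r=rect(.03,-.014,-.008,-.15,.15)
for k in range(-2,3):
    r=rect(.03,-.03,.0,.064*k-.004,.064*k+.005);print("toothfront",k,edges(r[...,0].mean(1),-.03,2))
for y in(-.158,-.16,-.142,.142,.18,.19): 
    pass
for y0,y1 in((-.148,-.142),(-.118,-.112),(-.08,-.074),(.076,.082),(.182,.198)):
    r=rect(.02,-.02,.115,y0,y1);sat=r.max(-1)-r.min(-1);print("cover",y0,edges(sat.mean(1),-.02,4))
r=rect(.02,.05,.09,-.19,-.14);print("right",edges((r.max(-1)-r.min(-1)).mean(0),-.19,1))
r=rect(.058,0,.05,-.03,.03);cv2.imwrite("pics/knob.png",cv2.resize(r,None,fx=4,fy=4))
r=rect(.05,-.03,.08,.13,.19)
for a,b in((20,30),(50,60),(90,100)):print("lever",edges(r[a:b].mean((0,2)),.13,2))
g=cv2.cvtColor(im,cv2.COLOR_BGR2HSV);w=(g[...,1]<45)&(g[...,2]>150)
for t in rects(w,.01,K,E,800):print(t)
t=imaging.capture("top");K2,E2=pose("top");g=cv2.cvtColor(t,cv2.COLOR_BGR2HSV);print(g[190,334],g[243,333],g[200,300])
w=(g[...,1]<45)&(g[...,2]>125)
for q in rects(w,.01,K2,E2,200,1500):print(q)
E
```

```text
teeth [(np.float64(-135.0), np.float64(17.9)), (np.float64(-118.5), np.float64(-28.3)), (np.float64(-71.0), np.float64(15.5)), (np.float64(-54.5), np.float64(-23.4)), (np.float64(-7.5), np.float64(23.5)), (np.float64(9.0), np.float64(-16.2)), (np.float64(56.5), np.float64(27.6)), (np.float64(71.5), np.float64(-22.1)), (np.float64(120.5), np.float64(24.7)), (np.float64(137.0), np.float64(-17.4))]
toothfront -2 [(np.float64(-20.5), np.float64(-3.8)), (np.float64(-16.0), np.float64(27.8))]
toothfront -1 [(np.float64(-21.0), np.float64(-4.4)), (np.float64(-16.0), np.float64(21.8))]
toothfront 0 [(np.float64(-21.5), np.float64(-5.0)), (np.float64(-16.0), np.float64(23.8))]
toothfront 1 [(np.float64(-21.0), np.float64(-4.5)), (np.float64(-16.0), np.float64(25.9))]
toothfront 2 [(np.float64(-21.0), np.float64(-5.8)), (np.float64(-16.0), np.float64(23.0))]
cover -0.148 [(np.float64(0.0), np.float64(7.4)), (np.float64(13.5), np.float64(-13.8)), (np.float64(41.0), np.float64(12.6)), (np.float64(104.5), np.float64(-9.8))]
cover -0.118 [(np.float64(-0.5), np.float64(9.2)), (np.float64(13.5), np.
[... 1331 characters left out ...]
rray([83.1, 47. ]), -13.4, array([333.3, 243.3]))
(array([ 538.1, -465.6]), array([45.5, 45.3]), 43.6, array([425.8, 209.4]))
(array([575.5, -52.2]), array([120.1,  59.6]), -89.0, array([271.3, 191.5]))
(array([ 588.9, -222.3]), array([81.9, 47.1]), -10.6, array([334.1, 189.3]))
(array([ 668.8, -681.6]), array([65.5, 49.1]), -5.9, array([502.9, 163.5]))
(array([ 719.2, -598.4]), array([63.8, 60.6]), -4.5, array([470.1, 145. ]))
(array([ 822.5, -598.7]), array([63.6, 61.7]), -4.5, array([467. , 109.4]))
(array([ 877.3, -687.4]), array([66.5, 64.4]), -45.7, array([497.,  92.]))[ WARN:0@0.031] global loadsave.cpp:1063 imwrite_ Unsupported depth image for selected encoder is fallbacked to CV_8U.
```

Rack origin comes out at (0.5509, 0.0408), heading 3.3°. The tool's x is now the rack's −x, its y the rack's +y and its z down. Next I flip the lever with shut fingers.

```bash
cat >> h.py <<'E'
O=np.array([.5509,.0408]);A=np.radians(3.3);RR=np.array([[np.cos(A),-np.sin(A)],[np.sin(A),np.cos(A)]])
def rk(p): return RR.T@(np.array(p)[:2]-O)*1000
def st():
    s=read_state();x=np.array(s["ee_rot"])[:,0];print("t",round(s["clock"],1),"rack",rk(s["tool_pos"]).round(1),"z",round(s["tool_pos"][2]*1000,1),"head-rack",round(np.degrees(np.arctan2(x[1],x[0]))%360-3.3,2),"F",np.round(s["contact_force"],1),"w",round(s["width"],3),"grip",round(s["grip_force"],1))
    return s
E
python3 -m creep '[{"linear":[-0.043,0.12,0.1],"twist":0},{"linear":[-0.043,0.24,0.25],"twist":0},{"linear":[-0.043,0.363,0.4],"twist":0},{"linear":[-0.043,0.363,0.5],"twist":0},{"linear":[-0.043,0.363,0.58],"twist":0},{"linear":[-0.043,0.363,0.64],"twist":0},{"linear":[-0.043,0.363,0.7],"twist":0},{"linear":[-0.043,0.363,0.7],"twist":0},{"linear":[-0.043,0.363,0.7],"twist":0},{"linear":[-0.043,0.363,0.7],"twist":0}]' >/dev/null
python3 -c "from h import *;st()"
```

```text
t 3.3 rack [ -9.1 131. ] z 41.0 head-rack 180.09 F [-0.1 -0.4  0.4] w 0.001 grip 0.0
```

```bash
python3 -m creep '[{"linear":[0.003,0.027,0.007],"twist":0},{"linear":[0.003,0.05,0.007],"twist":0},{"linear":[0.003,0.073,0.007],"twist":0},{"linear":[-0.003,0.096,0.007],"twist":0},{"linear":[-0.008,0.118,0.007],"twist":0},{"linear":[-0.019,0.138,0.007],"twist":0},{"linear":[-0.03,0.158,0.007],"twist":0},{"linear":[-0.045,0.175,0.007],"twist":0},{"linear":[-0.061,0.192,0.007],"twist":0},{"linear":[-0.077,0.203,0.007],"twist":0},{"linear":[-0.092,0.213,0.007],"twist":0},{"linear":[-0.11,0.22,0.007],"twist":0},{"linear":[-0.126,0.227,0.007],"twist":0},{"linear":[-0.133,0.227,0.007],"twist":0},{"linear":[-0.133,0.227,0.007],"twist":0},{"linear":[-0.133,0.227,0.007],"twist":0}]' >/dev/null
python3 -c "
from h import *
st();t=imaging.capture('top');cv2.imwrite('pics/t2.png',cv2.resize(t[150:280,130:330],None,fx=3,fy=3))"
```

```text
t 4.7 rack [ 30.7 197.8] z 37.3 head-rack 180.0 F [-0.6 -0.3  0.3] w -0.002 grip 0.4
```

View pics/t2.png

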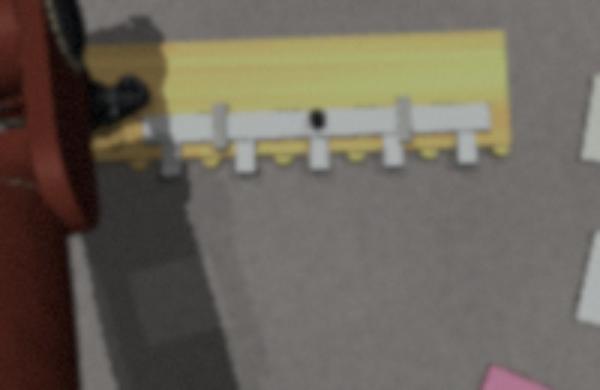

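The lever has swung to about +y. I'll push slightly more to reach its stop, then lift and go to the knob.

```bash
python3 -m creep '[{"linear":[-0.01,0.003,0],"twist":0},{"linear":[-0.02,0.003,0],"twist":0},{"linear":[-0.02,0.003,0],"twist":0}]' >/dev/null
python3 -c "
from h import *
st()"
python3 -m creep '[{"linear":[0.03,-0.01,0],"twist":0},{"linear":[0.04,-0.05,-0.1],"twist":0},{"linear":[0.02,-0.3,-0.3],"twist":0},{"linear":[0.02,-0.3,-0.5],"twist":0},{"linear":[0.02,-0.45,-0.65],"twist":0},{"linear":[0.1,-0.45,-0.7],"twist":0},{"linear":[0.1,-0.45,-0.7],"twist":0},{"linear":[0.1,-0.45,-0.7],"twist":0},{"linear":[0.1,-0.45,-0.7],"twist":0}]' -0.3 >/dev/null
python3 -c "
from h import *
s=st();t=imaging.capture('wrist');cv2.imwrite('pics/w2.png',t)
K,E=pose('wrist',s)
P=lambda x,y,z:[*(O+RR@np.array([x,y])/1000),z/1000]
print(proj(np.array([P(56,160.5,50),P(56-60*np.cos(1.4),160.5+60*np.sin(1.4),50),P(24,0,58),P(24,0,32)]),K,E).round(1))"
```

```text
t 5.0 rack [ 32.  198.2] z 37.1 head-rack 180.02 F [-17.2  -4.2  12.1] w -0.003 grip 8.8
t 5.7 rack [ 8.5 62.4] z 253.3 head-rack 179.87 F [ 0.7 -0.3  0.6] w 0.349 grip 0.0
[[341.4 199.9]
 [394.  191.4]
 [199.1 175.6]
 [202.8 169.1]]
```

View pics/w2.png

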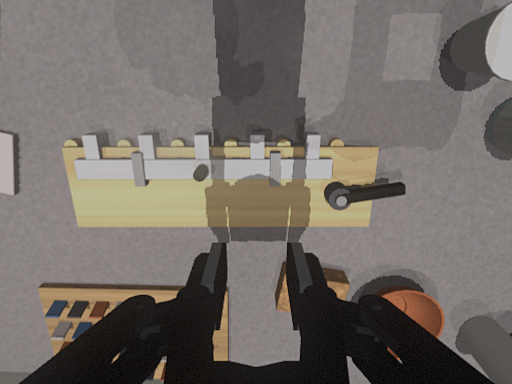

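The lever lies free towards +y (it reached its stop at 17 N). The knob is at pixel (201,172). I'm going to grip it.

```bash
python3 -m creep '[{"linear":[-0.048,-0.1,0.1],"twist":0},{"linear":[-0.048,-0.205,0.2],"twist":0},{"linear":[-0.048,-0.205,0.32],"twist":0},{"linear":[-0.048,-0.205,0.44],"twist":0},{"linear":[-0.048,-0.205,0.55],"twist":0},{"linear":[-0.048,-0.205,0.62],"twist":0},{"linear":[-0.048,-0.205,0.67],"twist":0},{"linear":[-0.048,-0.205,0.7],"twist":0},{"linear":[-0.048,-0.205,0.72],"twist":0},{"linear":[-0.048,-0.205,0.72],"twist":0},{"linear":[-0.048,-0.205,0.72],"twist":0}]' >/dev/null
python3 -c "from h import *;st()"
python3 -m creep '[{"linear":[0,0,0],"twist":0},{"linear":[0,0,0],"twist":0},{"linear":[0,0,0],"twist":0},{"linear":[0,0,0],"twist":0},{"linear":[0,0,0],"twist":0},{"linear":[0,0,0],"twist":0}]' -1 30 >/dev/null
python3 -c "from h import *;st()"
```

```text
t 6.7 rack [18.7  3.5] z 31.5 head-rack 180.07 F [-10.5  -0.2  15.1] w 0.351 grip 7.1
t 7.2 rack [20.2  2.8] z 32.3 head-rack 180.07 F [-7.7 -1.2 13.4] w 0.149 grip 30.6
```

```bash
python3 -m creep '[{"linear":[0,0,-0.01],"twist":0},{"linear":[0,0.02,-0.015],"twist":0},{"linear":[0,0.04,-0.015],"twist":0},{"linear":[0,0.06,-0.015],"twist":0},{"linear":[0,0.08,-0.015],"twist":0},{"linear":[0,0.095,-0.015],"twist":0},{"linear":[0,0.107,-0.015],"twist":0},{"linear":[0,0.112,-0.015],"twist":0},{"linear":[0,0.112,-0.015],"twist":0},{"linear":[0,0.112,-0.015],"twist":0}]' >/dev/null
python3 -c "from h import *;st()"
```

```text
t 8.0 rack [20.1 30.8] z 32.6 head-rack 180.06 F [  8.  -20.3 -12.9] w 0.146 grip 31.9
```

```bash
python3 -m creep '[{"linear":[0,0,0],"twist":0},{"linear":[0,0,0],"twist":0},{"linear":[0,0,0],"twist":0}]' -0.3 >/dev/null
python3 -m creep '[{"linear":[0,0,-0.1],"twist":0},{"linear":[0,0,-0.2],"twist":0},{"linear":[0,-0.1,-0.35],"twist":0},{"linear":[0.1,-0.4,-0.5],"twist":0},{"linear":[0.2,-0.7,-0.7],"twist":0},{"linear":[0.3,-0.9,-0.7],"twist":0},{"linear":[0.3,-0.9,-0.7],"twist":0},{"linear":[0.3,-0.9,-0.7],"twist":0},{"linear":[0.3,-0.9,-0.7],"twist":0},{"linear":[0.3,-0.9,-0.7],"twist":0},{"linear":[0.3,-0.9,-0.7],"twist":0},{"linear":[0.3,-0.9,-0.7],"twist":0}]' 1 >/dev/null
cat >> h.py <<'E'
def tiles(s,im,z=.01):
    K,E=pose("wrist",s);g=cv2.cvtColor(im,cv2.COLOR_BGR2HSV);w=(g[...,1]<45)&(g[...,2]>150);w[250:]=0
    for t in rects(w,z,K,E,600):
        d=rk(t[0]/1000);print("blob rack",d.round(1),"size",t[1],"ang-rack",round(t[2]-3.3,1),"px",t[3])
E
python3 -c "
from h import *
s=st();t=imaging.capture('wrist');cv2.imwrite('pics/w3.png',t);tiles(s,t)"
```

```text
t 9.3 rack [ -69.2 -235. ] z 247.0 head-rack 179.87 F [ 0.4 -0.  -0.2] w 1.005 grip 0.0
blob rack [37.4 13.4] size [167.   40.8] ang-rack -90.1 px [446.  232.1]
blob rack [ 19.5 -92. ] size [55.2 38.9] ang-rack -0.1 px [367.1 225.6]
blob rack [ -37.  -511.2] size [49.3 47.9] ang-rack -90.1 px [ 32.9 180.8]
blob rack [-121.1 -248.9] size [79.3 44.3] ang-rack -17.2 px [244.  108.8]
```

View pics/w3.png

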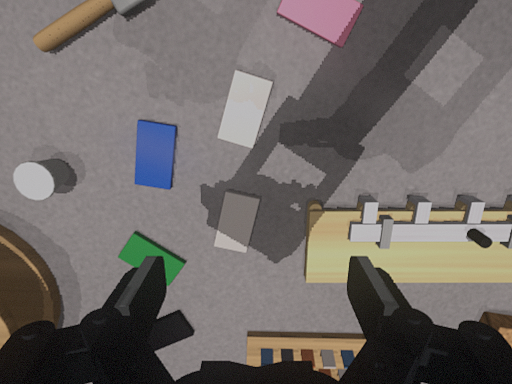

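The gate is open, its teeth shifted towards the partitions. The white tiles show at (245,108) and (237,220, partly in shadow), and the look-alikes are coloured. I'll grasp the front tile near its robot-side end.

```bash
python3 -m creep '[{"linear":[0.1,-0.012,0.1],"twist":0.1},{"linear":[0.2,-0.012,0.2],"twist":0.2},{"linear":[0.284,-0.012,0.35],"twist":0.285},{"linear":[0.284,-0.012,0.5],"twist":0.285},{"linear":[0.284,-0.012,0.557],"twist":0.285},{"linear":[0.284,-0.012,0.557],"twist":0.285},{"linear":[0.284,-0.012,0.557],"twist":0.285},{"linear":[0.284,-0.012,0.557],"twist":0.285},{"linear":[0.284,-0.012,0.557],"twist":0.285}]' 0.5 >/dev/null
python3 -c "
from h import *
s=st();s=read_state();
t=imaging.capture('wrist');tiles(s,t)
r=rk(s['tool_pos']);x=RR.T@np.array(s['ee_rot'])[:2,0];y=RR.T@np.array(s['ee_rot'])[:2,1];
print(np.dot([-154.5,-238.5]-r,x)/300,np.dot([-154.5,-238.5]-r,y)/300)"
```

```text
t 10.1 rack [-152.5 -238.3] z 81.5 head-rack 162.99 F [-0.2 -1.1  1.2] w 0.747 grip 0.0
blob rack [-139.3 -189.7] size [60.9 19.8] ang-rack 63.7 px [327.9 202.6]
blob rack [-111.  -111.8] size [96.5 92.4] ang-rack -92.3 px [460.8 213.3]
blob rack [-244.9 -375.7] size [38.9 36.7] ang-rack 27.5 px [ 22.4 137.7]
blob rack [-204.   -67.8] size [31.8 10.9] ang-rack -46.0 px [496.1  55.7]
blob rack [-219.5 -293.8] size [266.3 137.7] ang-rack -48.0 px [159.6 127. ]
blob rack [-289.  -346.5] size [64.9 26.4] ang-rack -31.9 px [15.3 41.9]
0.00629307389769127 -0.002516693477531053
```

```bash
python3 -m creep '[{"linear":[0.006,-0.003,0.08],"twist":0},{"linear":[0.006,-0.003,0.16],"twist":0},{"linear":[0.006,-0.003,0.23],"twist":0},{"linear":[0.006,-0.003,0.26],"twist":0},{"linear":[0.006,-0.003,0.273],"twist":0},{"linear":[0.006,-0.003,0.273],"twist":0},{"linear":[0.006,-0.003,0.273],"twist":0}]' >/dev/null
python3 -c "
from h import *
st();im=imaging.capture('wrist');cv2.imwrite('pics/w4.png',im)"
python3 -m creep '[{"linear":[0,0,0],"twist":0},{"linear":[0,0,0],"twist":0},{"linear":[0,0,0],"twist":0},{"linear":[0,0,0],"twist":0},{"linear":[0,0,0],"twist":0},{"linear":[0,0,0],"twist":0}]' -1 40 >/dev/null
python3 -c "from h import *;st()"
python3 -m creep '[{"linear":[0,0,-0.03],"twist":0},{"linear":[0,0,-0.06],"twist":0},{"linear":[0,0,-0.1],"twist":0},{"linear":[0,0,-0.1],"twist":0},{"linear":[0,0,-0.1],"twist":0}]' >/dev/null
python3 -c "
from h import *
s=st();im=imaging.capture('wrist');cv2.imwrite('pics/w5.png',im)"
```

```text
t 10.7 rack [-155.5 -238.7] z -1.8 head-rack 162.92 F [-0.9  0.3  0.9] w 0.748 grip 0.0
t 11.2 rack [-155.6 -238.8] z -1.6 head-rack 162.92 F [-1.8  1.3  6.3] w 0.513 grip 41.1
t 11.7 rack [-156.  -238.4] z 27.9 head-rack 162.91 F [-0.8  0.1 -1.3] w 0.511 grip 40.9
```

View pics/w5.png

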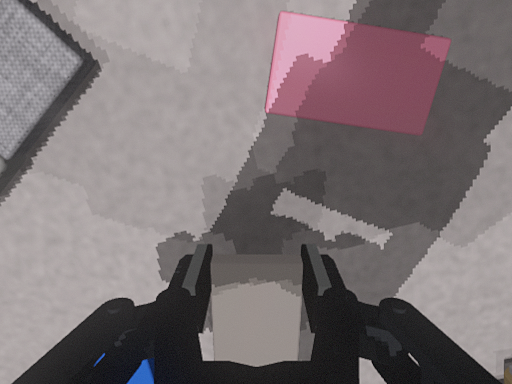

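The tile is gripped with its near end between the pads. I'm carrying it to the front of bay 1, aligned.

```bash
python3 -m creep '[{"linear":[-0.01,0.1,-0.02],"twist":-0.1},{"linear":[-0.03,0.2,-0.02],"twist":-0.2},{"linear":[-0.045,0.3,-0.02],"twist":-0.285},{"linear":[-0.054,0.402,-0.02],"twist":-0.285},{"linear":[-0.054,0.402,-0.02],"twist":-0.285},{"linear":[-0.054,0.402,-0.02],"twist":-0.285},{"linear":[-0.054,0.402,-0.02],"twist":-0.285},{"linear":[-0.054,0.402,-0.02],"twist":-0.285}]' >/dev/null
python3 - <<'E'
from h import *
s=st();im=imaging.capture('wrist');cv2.imwrite('pics/w6.png',im);K,E=pose('wrist',s)
P=lambda x,y,z:[*(O+RR@np.array([x,y])/1000),z/1000]
v=im.copy()
for q in proj(np.array([P(-16,-96+k*64,30) for k in range(3)]+[P(0,-168,20)]+[P(s_*0-75+80+rk(s["tool_pos"])[0]+70,0,0)]),K,E):cv2.circle(v,tuple(int(a) for a in q),2,(0,0,255),1)
cv2.imwrite('pics/w6.png',v)
E
```

```text
t 12.4 rack [-106.3 -127.9] z 32.3 head-rack 179.96 F [ 0.9  0.5 -0.6] w 0.512 grip 41.1Traceback (most recent call last):
  File "<stdin>", line 5, in <module>
NameError: name 's_' is not defined. Did you mean: 'st'?
```

View pics/w6.png

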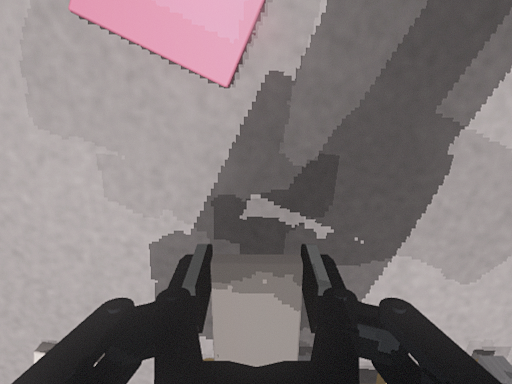

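```bash
python3 -m creep '[{"linear":[0,0,0.05],"twist":0},{"linear":[0,0,0.09],"twist":0},{"linear":[0,0,0.11],"twist":0},{"linear":[0,0,0.11],"twist":0},{"linear":[-0.03,0,0.11],"twist":0},{"linear":[-0.06,0,0.11],"twist":0},{"linear":[-0.09,0,0.11],"twist":0},{"linear":[-0.12,0,0.11],"twist":0},{"linear":[-0.12,0,0.11],"twist":0}]' >/dev/null
python3 -c "from h import *;st()"
python3 -m creep '[{"linear":[-0.03,0,0],"twist":0},{"linear":[-0.05,0,0],"twist":0},{"linear":[-0.07,0,0],"twist":0},{"linear":[-0.09,0,0],"twist":0},{"linear":[-0.09,0,0],"twist":0}]' >/dev/null
python3 -c "from h import *;st()"
```

```text
t 13.2 rack [ -67.2 -127.8] z 0.6 head-rack 180.05 F [ 0.3 -0.5 -1.4] w 0.506 grip 41.2
t 13.6 rack [ -41.4 -127.6] z -0.1 head-rack 180.02 F [-0.1 -2.1 -2. ] w 0.513 grip 41.1
```

```bash
python3 -m creep '[{"linear":[-0.015,0,0],"twist":0},{"linear":[-0.03,0,0],"twist":0},{"linear":[-0.033,0,0],"twist":0},{"linear":[-0.033,0,0],"twist":0}]' >/dev/null
python3 -c "from h import *;st()"
```

```text
t 13.9 rack [ -32.7 -127.6] z -0.3 head-rack 180.01 F [-1.1 -4.  -1.6] w 0.511 grip 41.1
```

```bash
python3 -m creep '[{"linear":[0,0,0],"twist":0},{"linear":[0,0,0],"twist":0},{"linear":[0,0,0],"twist":0},{"linear":[0,0,-0.08],"twist":0},{"linear":[0.04,0,-0.12],"twist":0},{"linear":[0.1,0,-0.12],"twist":0},{"linear":[0.1,0,-0.12],"twist":0},{"linear":[0.1,0,-0.12],"twist":0}]' 0.5 >/dev/null
python3 -m creep '[{"linear":[0,0,0],"twist":0},{"linear":[0,0,0],"twist":0},{"linear":[0,0,0],"twist":0},{"linear":[0,0,0],"twist":0},{"linear":[0,0,0.04],"twist":0},{"linear":[0,0,0.08],"twist":0},{"linear":[0,0,0.108],"twist":0},{"linear":[0,0,0.108],"twist":0},{"linear":[0,0,0.108],"twist":0}]' -1 >/dev/null
python3 -c "from h import *;st()"
```

```text
t 15.3 rack [ -63.8 -127. ] z 1.9 head-rack 180.01 F [-0.2  0.3  0.4] w 0.0 grip 0.0
```

```bash
python3 -m creep '[{"linear":[-0.03,0,-0.005],"twist":0},{"linear":[-0.06,0,-0.005],"twist":0},{"linear":[-0.08,0,-0.005],"twist":0},{"linear":[-0.095,0,-0.005],"twist":0},{"linear":[-0.11,0,-0.005],"twist":0},{"linear":[-0.13,0,-0.005],"twist":0},{"linear":[-0.13,0,-0.005],"twist":0}]' >/dev/null
python3 -c "from h import *;st()"
python3 -m creep '[{"linear":[-0.01,0,0],"twist":0},{"linear":[-0.02,0,0],"twist":0},{"linear":[-0.03,0,0],"twist":0},{"linear":[-0.03,0,0],"twist":0}]' >/dev/null
python3 -c "from h import *;st()"
```

```text
t 15.9 rack [ -22.5 -127.5] z 5.2 head-rack 180.02 F [-0.6 -0.4  1.1] w 0.006 grip 0.0
t 16.3 rack [ -16.3 -127.2] z 4.5 head-rack 180.04 F [-6.9 -0.7  4.3] w -0.0 grip 3.3
```

Firm stop at the expected home depth. Backing off and looking at bay 1 and the second tile.

```bash
python3 -m creep '[{"linear":[0.07,0,0],"twist":0},{"linear":[0.1,0,-0.1],"twist":0},{"linear":[0.1,0,-0.2],"twist":0},{"linear":[0.1,-0.1,-0.3],"twist":0},{"linear":[0.1,-0.2,-0.45],"twist":0},{"linear":[0.1,-0.277,-0.6],"twist":0},{"linear":[0.1,-0.277,-0.8],"twist":0},{"linear":[0.1,-0.277,-0.8],"twist":0},{"linear":[0.1,-0.277,-0.8],"twist":0},{"linear":[0.1,-0.277,-0.8],"twist":0}]' >/dev/null
python3 -c "
from h import *
s=st();t=imaging.capture('wrist');cv2.imwrite('pics/w7raw.png',t);cv2.imwrite('pics/w7.png',cv2.resize(t,(800,600)));tiles(s,t)
K,E=pose('wrist',s)
P=lambda x,y,z:[*(O+RR@np.array([x,y])/1000),z/1000]
print((proj(np.array([P(-6,-128,10),P(-16,-128,10),P(-16,-96,30),P(21,-260,10)]),K,E)*1.5625).round(1))"
```

```text
t 17.1 rack [ -43.  -211.7] z 248.9 head-rack 179.97 F [-0.8  0.3 -1.6] w 0.001 grip 0.0
blob rack [19.1 10.4] size [168.3  62.3] ang-rack -86.5 px [425.8 206.9]
blob rack [ 17.5 -93.7] size [54.3 38.9] ang-rack 0.1 px [350.2 204.1]
blob rack [  18.8 -268.3] size [80.3 31.5] ang-rack -14.4 px [208.5 195.3]
blob rack [ -37.8 -506.1] size [49.6 34.4] ang-rack -15.0 px [ 12.9 156.6]
[[506.1 285.5]
 [507.  273.5]
 [554.8 281.1]
 [341.8 317. ]]
```

View pics/w7.png

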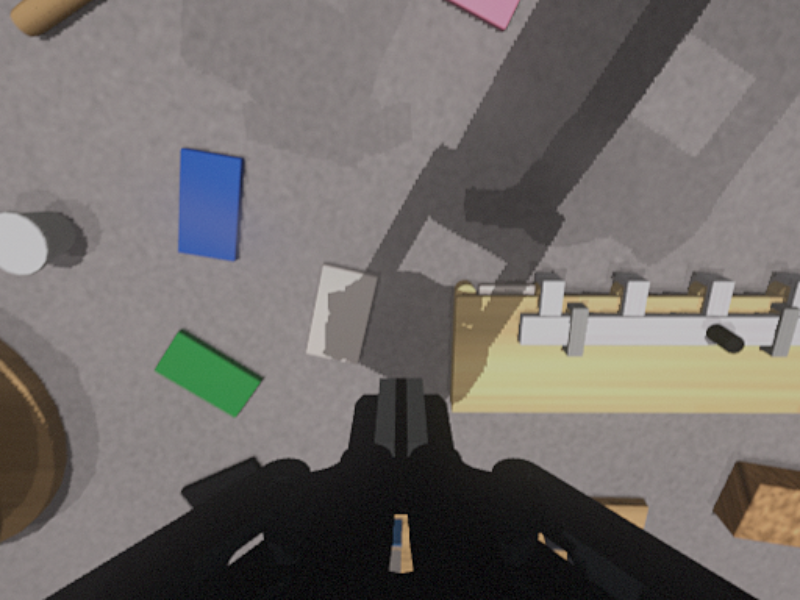

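Tile 1 is home in bay 1: its near edge at row 286 matches the prediction for home. I'll take the second tile from its corners, read at (327,264), (378,272), (358,363) and (307,353).

```bash
python3 -c "
from h import *
s=read_state();K,E=pose('wrist',s)
im=cv2.imread('pics/w7raw.png');hs=cv2.cvtColor(im,cv2.COLOR_BGR2HSV)
m=np.zeros(im.shape[:2],bool);m[160:240,185:250]=(hs[160:240,185:250,1]<35)&(hs[160:240,185:250,2]>108)
q=np.array([[327,264],[378,272],[358,363],[307,353]])/1.5625
w=unproj(q,.01,K,E);c=w.mean(0);r=np.array([rk(p) for p in w]);print(r.round(1),r.mean(0))
d=(r[2]+r[3]-r[0]-r[1])/2;a=np.arctan2(d[1],d[0]);print(np.linalg.norm(d),np.degrees(a))
c=r.mean(0);g=c-35*np.array([np.cos(a),np.sin(a)]);print('grasp',g)
for t in rects(m,.01,K,E,300):print(rk(t[0]/1000),t)
"
```

```text
[[ -26.9 -267.8]
 [ -20.4 -228.2]
 [  58.5 -246.1]
 [  49.4 -288.1]] [  15.14393603 -257.55530745]
79.94019964028536 -13.812991380052072
grasp [ -18.8438699  -249.19892974]
[  15.1354189  -265.61168855] (array([ 581.3, -223.5]), array([106.4,  77.6]), 3.3, array([209.9, 198.6]))
```

```bash
python3 -m creep '[{"linear":[-0.04,-0.06,0.1],"twist":0.1},{"linear":[-0.08,-0.125,0.22],"twist":0.2},{"linear":[-0.08,-0.125,0.35],"twist":0.227},{"linear":[-0.08,-0.125,0.5],"twist":0.227},{"linear":[-0.08,-0.125,0.563],"twist":0.227},{"linear":[-0.08,-0.125,0.563],"twist":0.227},{"linear":[-0.08,-0.125,0.563],"twist":0.227},{"linear":[-0.08,-0.125,0.563],"twist":0.227}]' 0.5 >/dev/null
python3 -c "
from h import *
s=st();r=rk(s['tool_pos']);x=RR.T@np.array(s['ee_rot'])[:2,0];y=RR.T@np.array(s['ee_rot'])[:2,1];
g=np.array([-18.8,-249.2]);print(np.dot(g-r,x)/300,np.dot(g-r,y)/300)
im=imaging.capture('wrist');cv2.imwrite('pics/w8.png',im)"
```

```text
t 17.8 rack [ -20.2 -248. ] z 76.8 head-rack 166.41 F [ 0.6 -0.4  0.3] w 0.75 grip 0.0
-0.005433242148531397 -0.0026494208909332104
```

View pics/w8.png

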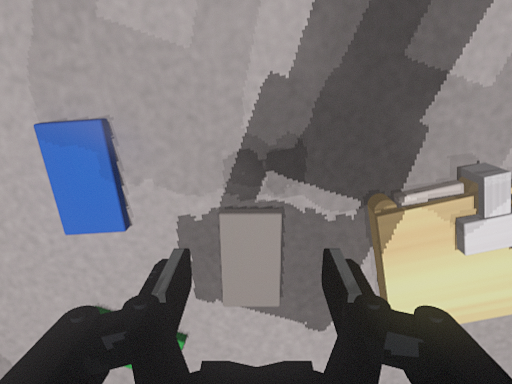

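The tile sits squarely between the fingers (cols 220–284). Descending and gripping.

```bash
python3 -m creep '[{"linear":[-0.004,-0.006,0.08],"twist":0},{"linear":[-0.004,-0.006,0.16],"twist":0},{"linear":[-0.004,-0.006,0.22],"twist":0},{"linear":[-0.004,-0.006,0.25],"twist":0},{"linear":[-0.004,-0.006,0.26],"twist":0},{"linear":[-0.004,-0.006,0.26],"twist":0},{"linear":[-0.004,-0.006,0.26],"twist":0}]' >/dev/null
python3 -c "from h import *;st()"
python3 -m creep '[{"linear":[0,0,0],"twist":0},{"linear":[0,0,0],"twist":0},{"linear":[0,0,0],"twist":0},{"linear":[0,0,0],"twist":0},{"linear":[0,0,0],"twist":0},{"linear":[0,0,-0.05],"twist":0},{"linear":[0,0,-0.1],"twist":0},{"linear":[0,0,-0.2],"twist":0},{"linear":[0,0,-0.24],"twist":0},{"linear":[0,0,-0.24],"twist":0},{"linear":[0,0,-0.24],"twist":0}]' -1 40 >/dev/null
python3 -c "
from h import *
s=st();im=imaging.capture('wrist');cv2.imwrite('pics/w9.png',im)"
```

```text
t 18.4 rack [ -18.7 -250.7] z -0.1 head-rack 166.39 F [-0.5  0.6 -0.2] w 0.752 grip 0.0
t 19.4 rack [ -19.5 -250.3] z 70.6 head-rack 166.39 F [ 0.2  0.4 -0.7] w 0.509 grip 30.2
```

View pics/w9.png

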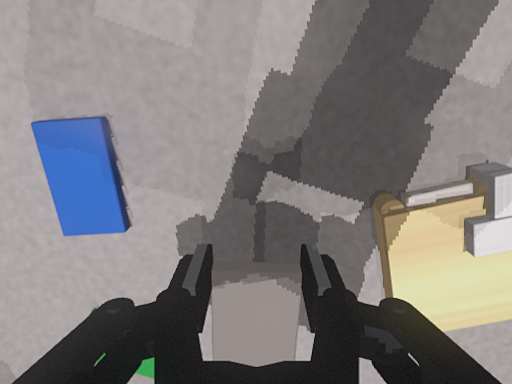

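Gripped; the tile sits about 3 mm farther forward than the first. Carrying it to bay 2.

```bash
python3 -m creep '[{"linear":[0.1,0.05,0],"twist":0},{"linear":[0.2,0.12,0],"twist":-0.1},{"linear":[0.3,0.22,0.02],"twist":-0.2},{"linear":[0.4,0.33,0.05],"twist":-0.227},{"linear":[0.436,0.44,0.1],"twist":-0.227},{"linear":[0.436,0.533,0.14],"twist":-0.227},{"linear":[0.436,0.533,0.16],"twist":-0.227},{"linear":[0.436,0.533,0.16],"twist":-0.227},{"linear":[0.436,0.533,0.16],"twist":-0.227},{"linear":[0.436,0.533,0.16],"twist":-0.227}]' >/dev/null
python3 -c "
from h import *
s=st();im=imaging.capture('wrist');cv2.imwrite('pics/w10.png',im[190:384])"
```

```text
t 20.2 rack [-109.5  -64.6] z 21.8 head-rack 179.95 F [ 0.7 -0.1 -1.2] w 0.504 grip 41.8
```

View pics/w10.png

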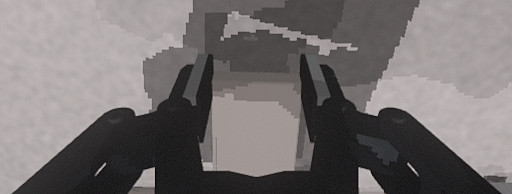

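```bash
python3 -m creep '[{"linear":[0,0.002,0.04],"twist":0},{"linear":[0,0.002,0.071],"twist":0},{"linear":[0,0.002,0.071],"twist":0},{"linear":[-0.03,0.002,0.071],"twist":0},{"linear":[-0.06,0.002,0.071],"twist":0},{"linear":[-0.09,0.002,0.071],"twist":0},{"linear":[-0.12,0.002,0.071],"twist":0},{"linear":[-0.12,0.002,0.071],"twist":0}]' >/dev/null
python3 -c "from h import *;st()"
python3 -m creep '[{"linear":[-0.03,0,0],"twist":0},{"linear":[-0.05,0,0],"twist":0},{"linear":[-0.07,0,0],"twist":0},{"linear":[-0.09,0,0],"twist":0},{"linear":[-0.09,0,0],"twist":0}]' >/dev/null
python3 -c "from h import *;st()"
```

```text
t 21.0 rack [-71.3 -63.5] z 1.2 head-rack 180.02 F [ 0.9  1.3 -1. ] w 0.501 grip 41.8
t 21.4 rack [-57.4 -63.2] z 0.0 head-rack 180.18 F [-43.6  -5.1  41.4] w 0.505 grip 47.0
```

It's stopped short at bay 2, with the tile front about 20 mm inside, so the bay is clogged. I'm pulling it out again.

```bash
python3 -m creep '[{"linear":[0.04,0,0],"twist":0},{"linear":[0.07,0,0],"twist":0},{"linear":[0.1,0,0],"twist":0},{"linear":[0.14,0,0],"twist":0},{"linear":[0.18,0,0],"twist":0},{"linear":[0.225,0,0],"twist":0},{"linear":[0.225,0,0],"twist":0},{"linear":[0.225,0,-0.03],"twist":0},{"linear":[0.225,0,-0.03],"twist":0}]' >/dev/null
python3 -c "
from h import *
s=st();im=imaging.capture('wrist');cv2.imwrite('pics/w11.png',im[190:384])"
```

```text
t 22.1 rack [-112.4  -63.5] z 11.3 head-rack 180.01 F [ 0.9 -0.  -0.8] w 0.507 grip 41.7
```

View pics/w11.png

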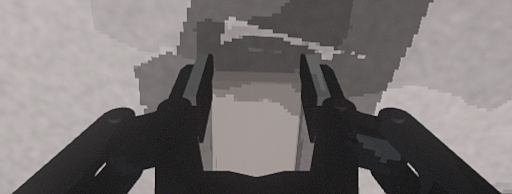

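The tile's still held, with no slip. Trying bay 3.

```bash
python3 -m creep '[{"linear":[0,0.1,-0.02],"twist":0},{"linear":[0,0.212,-0.02],"twist":0},{"linear":[0,0.212,0],"twist":0},{"linear":[0,0.212,0.036],"twist":0},{"linear":[0,0.212,0.036],"twist":0},{"linear":[-0.03,0.212,0.036],"twist":0},{"linear":[-0.06,0.212,0.036],"twist":0},{"linear":[-0.09,0.212,0.036],"twist":0},{"linear":[-0.12,0.212,0.036],"twist":0},{"linear":[-0.12,0.212,0.036],"twist":0}]' >/dev/null
python3 -c "from h import *;st()"
python3 -m creep '[{"linear":[-0.03,0,0],"twist":0},{"linear":[-0.05,0,0],"twist":0},{"linear":[-0.07,0,0],"twist":0},{"linear":[-0.09,0,0],"twist":0},{"linear":[-0.09,0,0],"twist":0}]' >/dev/null
python3 -c "from h import *;st()"
```

```text
t 23.0 rack [-76.3  -0.6] z -1.3 head-rack 179.95 F [ 0.7  1.1 -0.8] w 0.5 grip 46.7
t 23.4 rack [-49.8   0.2] z -1.3 head-rack 180.0 F [ 0.1 -0.5 -1. ] w 0.504 grip 46.7
```

```bash
python3 -m creep '[{"linear":[-0.02,0,0],"twist":0},{"linear":[-0.04,0,0],"twist":0},{"linear":[-0.055,0,0],"twist":0},{"linear":[-0.06,0,0],"twist":0},{"linear":[-0.06,0,0],"twist":0}]' >/dev/null
python3 -c "from h import *;st()"
```

```text
t 23.9 rack [-41.9   0.3] z -1.8 head-rack 180.1 F [-35.1  -4.2  34. ] w 0.501 grip 55.9
```

Stopped 38 mm short, so bay 3 is clogged too. Out again, then bay 4.

```bash
python3 -m creep '[{"linear":[0.04,0,0],"twist":0},{"linear":[0.08,0,-0.003],"twist":0},{"linear":[0.12,0,-0.003],"twist":0},{"linear":[0.17,0,-0.003],"twist":0},{"linear":[0.22,0,-0.003],"twist":0},{"linear":[0.267,0,-0.003],"twist":0},{"linear":[0.267,0,-0.003],"twist":0},{"linear":[0.267,0,-0.05],"twist":0},{"linear":[0.267,0,-0.05],"twist":0},{"linear":[0.267,0,-0.05],"twist":0}]' >/dev/null
python3 -c "
from h import *
s=st();im=imaging.capture('wrist');g=cv2.cvtColor(im,cv2.COLOR_BGR2GRAY);print(g[240:285:2,256]);o=cv2.cvtColor(cv2.imread('pics/w10.png'),cv2.COLOR_BGR2GRAY);print(o[50:95:2,256])"
```

```text
t 24.7 rack [-111.6    0.3] z 14.6 head-rack 180.01 F [-0.2 -0.3 -0.9] w 0.506 grip 46.7
[ 75  73  75  77  75  76  78  74  76  77  78  77  77  96  94  93  95 103
 119 127 126 126 124]
[ 75  75  75  78  79  74  76  75  72  74  76  91  93  95  95  94 110 120
 124 120 125 125 124]
```

```bash
python3 -m creep '[{"linear":[0,0.1,0],"twist":0},{"linear":[0,0.212,0],"twist":0},{"linear":[0,0.212,0.02],"twist":0},{"linear":[0,0.212,0.049],"twist":0},{"linear":[0,0.212,0.049],"twist":0},{"linear":[-0.03,0.212,0.049],"twist":0},{"linear":[-0.06,0.212,0.049],"twist":0},{"linear":[-0.09,0.212,0.049],"twist":0},{"linear":[-0.12,0.212,0.049],"twist":0},{"linear":[-0.12,0.212,0.049],"twist":0}]' >/dev/null
python3 -c "from h import *;st()"
python3 -m creep '[{"linear":[-0.03,0,0],"twist":0},{"linear":[-0.06,0,0],"twist":0},{"linear":[-0.09,0,0],"twist":0},{"linear":[-0.12,0,0],"twist":0},{"linear":[-0.14,0,0],"twist":0},{"linear":[-0.14,0,0],"twist":0}]' >/dev/null
python3 -c "from h import *;st()"
```

```text
t 25.6 rack [-76.7  63.1] z -1.5 head-rack 179.94 F [ 0.2  1.5 -0.5] w 0.506 grip 46.8
t 26.1 rack [-34.5  63.1] z -1.5 head-rack 179.95 F [ 1.6  0.9 -1.7] w 0.506 grip 46.8
```

```bash
python3 -m creep '[{"linear":[0,0,0],"twist":0},{"linear":[0,0,0],"twist":0},{"linear":[0,0,0],"twist":0},{"linear":[0,0,-0.08],"twist":0},{"linear":[0.04,0,-0.12],"twist":0},{"linear":[0.1,0,-0.12],"twist":0},{"linear":[0.1,0,-0.12],"twist":0},{"linear":[0.1,0,-0.12],"twist":0}]' 0.5 >/dev/null
python3 -m creep '[{"linear":[0,0,0],"twist":0},{"linear":[0,0,0],"twist":0},{"linear":[0,0,0],"twist":0},{"linear":[0,0,0],"twist":0},{"linear":[0,0.003,0.04],"twist":0},{"linear":[0,0.003,0.08],"twist":0},{"linear":[0,0.003,0.1],"twist":0},{"linear":[0,0.003,0.1],"twist":0},{"linear":[0,0.003,0.1],"twist":0}]' -1 >/dev/null
python3 -c "from h import *;st()"
python3 -m creep '[{"linear":[-0.03,0,0],"twist":0},{"linear":[-0.06,0,0],"twist":0},{"linear":[-0.08,0,0],"twist":0},{"linear":[-0.095,0,0],"twist":0},{"linear":[-0.11,0,0],"twist":0},{"linear":[-0.13,0,0],"twist":0},{"linear":[-0.13,0,0],"twist":0}]' >/dev/null
python3 -c "from h import *;st()"
```

```text
t 27.5 rack [-66.2  64.9] z 3.8 head-rack 180.01 F [ 0.8 -0.6 -0.5] w -0.003 grip 0.0
t 28.1 rack [-24.8  64.9] z 5.5 head-rack 180.01 F [-0.6  0.5 -0.5] w 0.001 grip 0.0
```

```bash
python3 -m creep '[{"linear":[-0.01,0,0],"twist":0},{"linear":[-0.02,0,0],"twist":0},{"linear":[-0.03,0,0],"twist":0},{"linear":[-0.036,0,0],"twist":0},{"linear":[-0.036,0,0],"twist":0}]' >/dev/null
python3 -c "from h import *;st()"
python3 -m creep '[{"linear":[0.08,0,0],"twist":0},{"linear":[0.12,0,-0.1],"twist":0},{"linear":[0.12,0,-0.2],"twist":0},{"linear":[0.12,0,-0.35],"twist":0},{"linear":[0.12,-0.07,-0.5],"twist":0},{"linear":[0.12,-0.14,-0.65],"twist":0},{"linear":[0.12,-0.14,-0.8],"twist":0},{"linear":[0.12,-0.14,-0.8],"twist":0},{"linear":[0.12,-0.14,-0.8],"twist":0},{"linear":[0.12,-0.14,-0.8],"twist":0}]' >/dev/null
python3 - <<'E'
from h import *
s=st();im=imaging.capture('wrist');K,E=pose('wrist',s);cv2.imwrite('pics/w12.png',cv2.resize(im,(800,600)))
for y in(-128,64):
    xs=np.arange(-22,4,1.)
    P=np.array([[*(O+RR@np.array([x,y+d])/1000),.01] for x in xs for d in(-10,0,10)])
    q=proj(P,K,E).astype(np.float32);g=cv2.remap(cv2.cvtColor(im,cv2.COLOR_BGR2GRAY),q[:,:1],q[:,1:],cv2.INTER_LINEAR).reshape(-1,3).mean(1).astype(int)
    print(y,list(zip(xs.astype(int).tolist(),g.tolist())))
P=lambda x,y,z:[*(O+RR@np.array([x,y])/1000),z/1000]
print((proj(np.array([P(24,32,58),P(24,32,32)]),K,E)*1.5625).round(1))
E
```

```text
t 28.5 rack [-16.3  64.9] z 4.9 head-rack 180.02 F [-4.6 -0.8  2.6] w 0.001 grip 2.3
t 29.3 rack [-50.2  22.7] z 247.2 head-rack 179.99 F [-1.2 -0.  -0.7] w 0.005 grip 0.0
-128 [(-22, 129), (-21, 128), (-20, 128), (-19, 128), (-18, 128), (-17, 128), (-16, 129), (-15, 130), (-14, 131), (-13, 131), (-12, 129), (-11, 124), (-10, 113), (-9, 94), (-8, 92), (-7, 110), (-6, 155), (-5, 175), (-4, 181), (-3, 178), (-2, 172), (-1, 156), (0, 128), (1, 99), (2, 86), (3, 124)]
64 [(-22, 115), (-21, 114), (-20, 115), (-19, 115), (-18, 117), (-17, 117), (-16, 116), (-15, 113), (-14, 104), (-13, 93), (-12, 83), (-11, 73), (-10, 68), (-9, 67), (-8, 70), (-7, 78), (-6, 96), (-5, 111), (-4, 114), (-3, 108), (-2, 98), (-1, 88), (0, 78), (1, 70), (2, 69), (3, 83)]
[[412.8 355.5]
 [412.  340.9]]
```

View pics/w12.png

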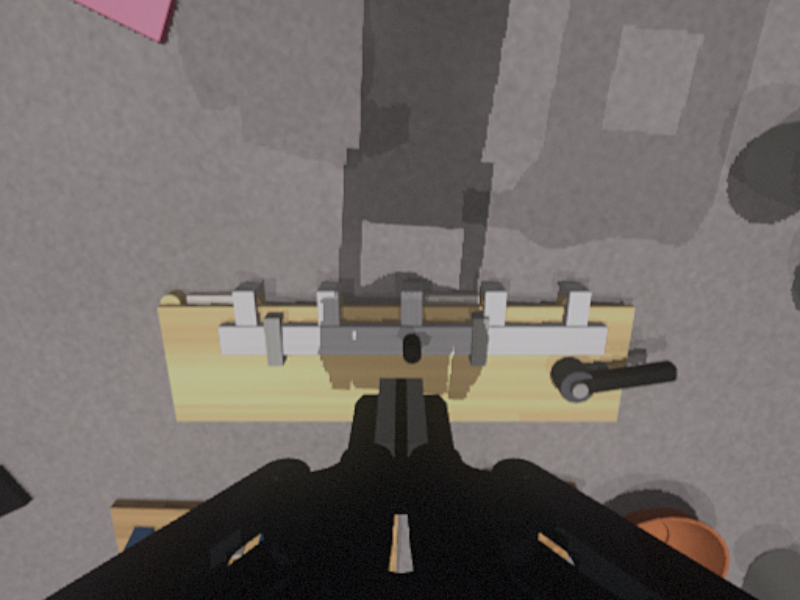

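Both tiles are home: near edges at x = −6 in bays 1 and 4. The knob is at (412,345), and the gate teeth stand before the partitions. Next I shut the gate, pushing the knob from its +y side.

```bash
python3 -m creep '[{"linear":[-0.1,0.06,0.1],"twist":0},{"linear":[-0.2,0.118,0.2],"twist":0},{"linear":[-0.241,0.118,0.33],"twist":0},{"linear":[-0.241,0.118,0.46],"twist":0},{"linear":[-0.241,0.118,0.56],"twist":0},{"linear":[-0.241,0.118,0.56],"twist":0},{"linear":[-0.241,0.118,0.56],"twist":0},{"linear":[-0.241,0.118,0.56],"twist":0}]' -1 >/dev/null
python3 -c "from h import *;st()"
```

```text
t 30.0 rack [21.2 58.5] z 77.9 head-rack 180.02 F [0.4 0.6 0.2] w -0.001 grip 0.0
```

```bash
python3 -m creep '[{"linear":[0,0,0.06],"twist":0},{"linear":[0,0,0.11],"twist":0},{"linear":[0,0,0.13],"twist":0},{"linear":[0,0,0.13],"twist":0},{"linear":[0,-0.02,0.13],"twist":0},{"linear":[0,-0.04,0.13],"twist":0},{"linear":[0,-0.06,0.13],"twist":0},{"linear":[0,-0.08,0.13],"twist":0},{"linear":[0,-0.095,0.13],"twist":0},{"linear":[0,-0.11,0.13],"twist":0},{"linear":[0,-0.12,0.13],"twist":0},{"linear":[0,-0.12,0.13],"twist":0}]' >/dev/null
python3 -c "from h import *;st()"
python3 -m creep '[{"linear":[0,-0.005,0],"twist":0},{"linear":[0,-0.01,0],"twist":0},{"linear":[0,-0.01,0],"twist":0}]' >/dev/null
python3 -c "from h import *;st()"
```

```text
t 31.0 rack [20.9 21.4] z 38.1 head-rack 179.98 F [ 0.1 -0.  -0.3] w -0.002 grip 0.0
t 31.3 rack [20.6 19.2] z 37.8 head-rack 180.02 F [-0.6  0.   1. ] w 0.002 grip 0.5
```

```bash
for i in 1 2; do python3 -m creep '[{"linear":[0,-0.004,0],"twist":0},{"linear":[0,-0.008,0],"twist":0},{"linear":[0,-0.008,0],"twist":0}]' >/dev/null
python3 -c "from h import *;st()"; done
```

```text
t 31.5 rack [20.6 18.9] z 37.9 head-rack 180.0 F [0.  9.1 1.7] w 0.0 grip 4.2
t 31.8 rack [20.6 18.7] z 37.9 head-rack 179.99 F [-0.7 16.5  1.6] w -0.001 grip 7.9
```

The gate is against its shut stop. Now to the lever's far side.

```bash
python3 -m creep '[{"linear":[0,0.02,0],"twist":0},{"linear":[0,0.02,-0.12],"twist":0},{"linear":[-0.03,0.05,-0.24],"twist":0},{"linear":[-0.1,0.17,-0.24],"twist":0},{"linear":[-0.18,0.29,-0.24],"twist":0},{"linear":[-0.185,0.42,-0.24],"twist":0},{"linear":[-0.185,0.55,-0.24],"twist":0},{"linear":[-0.185,0.69,-0.24],"twist":0},{"linear":[-0.185,0.7,-0.24],"twist":0},{"linear":[-0.185,0.7,-0.24],"twist":0},{"linear":[-0.185,0.7,-0.24],"twist":0},{"linear":[-0.185,0.7,-0.24],"twist":0}]' >/dev/null
python3 -c "
from h import *
s=st();im=imaging.capture('wrist');cv2.imwrite('pics/w13.png',im)"
```

```text
t 32.8 rack [ 76.3 223.1] z 109.7 head-rack 179.95 F [0.  0.8 0.6] w -0.002 grip 0.0
```

View pics/w13.png

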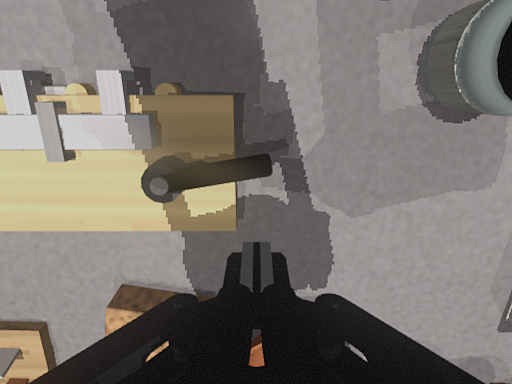

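Shut-gate side clear; the lever points to +y at (215,172), with the fingers behind it. Swinging it back.

```bash
python3 -m creep '[{"linear":[0,0.01,0.1],"twist":0},{"linear":[0,0.01,0.2],"twist":0},{"linear":[0,0.01,0.236],"twist":0},{"linear":[0,0.01,0.236],"twist":0},{"linear":[0.039,0.01,0.236],"twist":0},{"linear":[0.065,0.008,0.236],"twist":0},{"linear":[0.09,0.005,0.236],"twist":0},{"linear":[0.11,0,0.236],"twist":0},{"linear":[0.13,-0.013,0.236],"twist":0},{"linear":[0.149,-0.027,0.236],"twist":0},{"linear":[0.165,-0.043,0.236],"twist":0},{"linear":[0.181,-0.06,0.236],"twist":0},{"linear":[0.192,-0.08,0.236],"twist":0},{"linear":[0.203,-0.1,0.236],"twist":0},{"linear":[0.21,-0.12,0.236],"twist":0},{"linear":[0.214,-0.14,0.236],"twist":0},{"linear":[0.214,-0.147,0.236],"twist":0},{"linear":[0.214,-0.147,0.236],"twist":0}]' >/dev/null
python3 -c "from h import *;st()"
python3 -m creep '[{"linear":[0,-0.005,0],"twist":0},{"linear":[0,-0.01,0],"twist":0},{"linear":[0,-0.01,0],"twist":0}]' >/dev/null
python3 -c "from h import *;st()"
```

```text
t 34.3 rack [ 11.6 179.4] z 38.7 head-rack 179.97 F [-0.5  0.5  0.8] w 0.001 grip 0.6
t 34.6 rack [ 11.7 178.8] z 38.8 head-rack 179.99 F [-2.7  7.2  0.6] w -0.001 grip 3.7
```

At the stop. One more light push, then lift away and check.

```bash
python3 -m creep '[{"linear":[0,-0.005,0],"twist":0},{"linear":[0,-0.01,0],"twist":0},{"linear":[0,-0.01,0],"twist":0}]' >/dev/null
python3 -c "from h import *;st()"
python3 -m creep '[{"linear":[0,0.03,0],"twist":0},{"linear":[0,0.04,-0.12],"twist":0},{"linear":[0,0,-0.25],"twist":0},{"linear":[0.05,-0.12,-0.4],"twist":0},{"linear":[0.1,-0.25,-0.55],"twist":0},{"linear":[0.15,-0.38,-0.7],"twist":0},{"linear":[0.15,-0.4,-0.72],"twist":0},{"linear":[0.15,-0.4,-0.72],"twist":0},{"linear":[0.15,-0.4,-0.72],"twist":0},{"linear":[0.15,-0.4,-0.72],"twist":0}]' >/dev/null
python3 - <<'E'
from h import *
s=st();im=imaging.capture('wrist');K,E=pose('wrist',s);cv2.imwrite('pics/w14.png',cv2.resize(im,(800,600)))
P=lambda x,y,z:[*(O+RR@np.array([x,y])/1000),z/1000]
print((proj(np.array([P(56,160.5,50),P(-4,160.5,50),P(-16,-64,30),P(-16,64,30),P(-16,128,30),P(-6,64,10)]),K,E)*1.5625).round(1))
t=imaging.capture('top');cv2.imwrite('pics/t3.png',t);w=cv2.cvtColor(t,cv2.COLOR_BGR2HSV)
E
```

```text
t 34.8 rack [ 11.7 178.3] z 38.9 head-rack 179.97 F [-2.8 16.1 -1.3] w -0.005 grip 7.3
t 35.7 rack [-32.1  53.4] z 256.4 head-rack 179.9 F [-0.7  0.8 -1.1] w -0.002 grip 0.0
[[539.6 362.5]
 [547.  288.4]
 [246.  265.7]
 [414.2 265.4]
 [498.5 265.3]
 [413.5 270.9]]
```

View pics/w14.png

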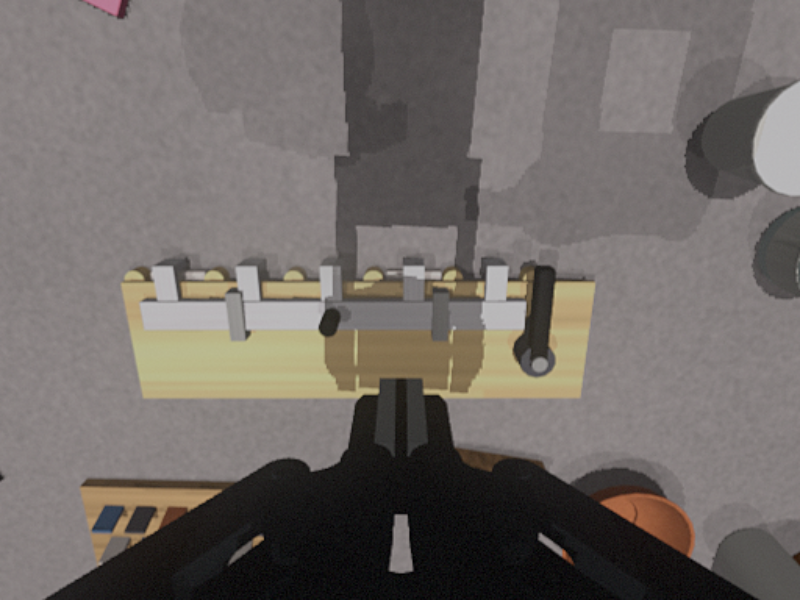

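The teeth stand before the bays with both tiles behind them (x = −6 edges), the lever points at the robot on its predicted line, and the arm is clear.

```bash
python3 -c "
from plant import order
print(order.hand_in())"
```

```text
the job is handed in; nothing more can be done
None
```

I put both white tiles on the bench away fully home in bays 1 and 4 (bays 2 and 3 were clogged), shut the gate, locked the lever, and handed the job in; the tubs and glaze jar were left alone.

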